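Push a jammed plug out of a sample barrel

ROBOT

A 7-joint arm with a two-finger parallel gripper is mounted at the origin on a cart in front of the work surface, level with it; the furniture and walls round the work are solid. World frame = base frame: x ahead of the robot, y to its left, z up, the work surface at z = 0. Lengths are in m, angles in rad, forces in N, time in s.
With the tool pointing down it reaches from about 0.425 to 1.025 m from the base axis. Payload 3.6 kg.
Tool frame: the origin (TCP) lies at the very end of the fingers, on their centre line; the grasp point (between the pads) lies 19 mm behind it; z points along the fingers, x is the direction in which the jaws open and shut, and the axes are right-handed (so a half turn about z gives the same grasp; the last joint's range is limited). The gripper opens to 85 mm and grips with 20 to 120 N. Pads are 22 mm wide; open, the fingers measure 114 mm over their backs; the gripper's body (76 mm by 85 mm) begins 54 mm behind the grasp point. The pads swing forward as they close: fully open they stand 13 mm farther back than shut.
Start: joints at [-1.216, 0.591, 0.048, 1.609, -0.033, 0.943, -0.034], TCP at [0.314, 0.654, 0.231] pointing down, gripper open.
Joint ranges: [-2.69, 2.69], [-0.47, 2.24], [-1.27, 1.36], [0.19, 2.51], [-1.53, 4.68], [0.08, 2.07], [-3.09, 3.09]. Speed limits (rad/s): [2.57, 2.57, 3.14, 3.14, 3.14, 3.14, 3.14].

INTERFACE

Orientations are given as a rotation vector (axis times angle).
In Python, from plant import manip gives the robot as it stands. The module is installed in compiled form; this text tells all that it offers.
- The arm moves only by the shell command python3 -m pendant 'ROWS' [FORCE]. ROWS is JSON, one flat list of numbers, 5 for each row, row after row: the shift along the tool's x, y, z each as a share of 300 mm, from -1 to 1, then the turn about the tool's z as a share of 120 degrees, from -1 to 1, then the closure, from 0 (fully open) to 1 (shut). A call has exactly 10 rows; each row is the pose to reach, as a shift and turn from the pose commanded when the call began, along the tool's axes at that moment; what a row does not reach only later rows make up. A row lasts 1/12 s, in which the tool goes at most 41.7 mm and 7.16 degrees, less where a joint would pass 70% of its speed; a pose out of reach is approached as far as the arm can. A call with a number of a shift or a turn outside -1 to 1 is refused whole. A call with a gripper value outside its range is refused whole. The fingers move at their own pace and stop on an object; FORCE is the grip in N (left out, the last holds). Time passes only in rows, so rows that repeat a pose let the fingers close, or fill a call up. It gives the time, the measured TCP pose, the force and the opening at its end, in the units of the state.
- manip.read_state(): the state, without advancing time (a new reading comes with each control period).
- manip.camera(name): name is "side" or "top"; returns (picture, depth): 420x560x3 uint8, red, green, blue; 420x560 float32, m along the optical axis (not along the pixel's ray), 0 where there is no reading.
- manip.calibration(name): a dict with "fx", "fy", "cx", "cy" (pixels), "dist" ([k1, k2, p1, p2, k3] as OpenCV has them; the pictures are not rectified), "world_from_camera" (4x4, takes a point from camera to world coordinates). Camera axes: x right, y up, looking along -z (the intrinsics and any distortion apply to the point x, -y, -z); pixel columns grow to the right and rows downward; lengths in m; the calibration is good to about 2 mm. A picture is of the moment at which its call begins. calibration takes no time and is no camera call.
- manip.job_done(): hands the job in, once; it reports no verdict.
The state is a dict: "time": time; "joint_pos": joint angles; "qvel": joint speeds; "tau": joint torques, N m; "tool_pos": TCP position; "ee_rot": TCP orientation; "contact_force": force on the tool from outside, world axes, zero at the start; "ft_torque": the same for the moment, N m; "finger_gap": finger opening in m.
Only numpy, scipy, OpenCV 4.12 (cv2) and the standard library are available. Lean on these libraries where they do the work, as an engineer would, in place of code of your own. Each camera call takes 0.05 s, during which the arm holds its last target.

TASK

Take the push rod from its rest by the blue sleeve, push it through the clear barrel from the open entry end so that the jammed orange plug comes out of the far end and drops into the white tray, then draw the rod out and lay it back in the two V notches of its rest as it was, with the blue sleeve between them.

Things in the scene. Friction and masses are not known exactly. Their poses are not given: they have to be found in the camera images.
- rod_grip (a point): Middle of the blue round grip sleeve (20 mm diameter, 60 mm long) of the push rod, on its axis. The steel rod through it is 10 mm in diameter, 210 mm long: tip 150 mm along +y of this frame, tail 60 mm along -y. About 0.12 kg, centre of mass about 10 mm towards the tip. Starts lying level in its rest, z up, tip to the robot's left.
- rod_tip (a point): Centre of the blunt front end of the push rod, same axes as rod_grip (+y points out of the tip).
- rest_mid (a point): Where the middle of the sleeve sits when the rod lies in its rest: on the rod's axis, midway between the two V notches, 45 mm above the worktop. +y is the way the rod's tip points.
- rest: The fixed grey rod rest, origin under its middle, axes as rest_mid. Base plate 70 x 125 mm, 8 mm thick; two upward-open 90-degree V notches, 8 mm thick, 45 mm along +y and -y; each is about 37 mm wide, its top about 8 mm above the rod's axis. The bare rod lies in the notches, the sleeve between them with 11 mm to spare at each end.
- barrel_entry (a point): Centre of the open entry end of the clear barrel, on the bore's axis, 85 mm above the worktop. The level bore, 26 mm in diameter (33 mm outside), runs 80 mm along +y of this frame. Before the entry there is only 15 mm of the stand's base plate, 8 mm high.
- barrel_exit (a point): Centre of the far end of the barrel, 80 mm beyond the entry, same axes. The plug leaves here along +y and drops into the tray.
- ejector: The fixed stand holding barrel and tray, origin on the worktop under the barrel's mid-length, axes as barrel_entry. 90 mm wide; base from 55 mm behind the origin to 150 mm ahead (+y). Clamps reach 26 mm above the bore's axis, the head of a spring plunger at mid-length about 42 mm. With the plug gone the plunger's nose stops 9 mm above the axis (4 mm clear of a centred rod).
- plug_center (a point): Centre of the orange plug, a cylinder 24 mm in diameter, 30 mm long along its y axis, about 30 g. Starts in the bore within 8 mm of mid-length, where the spring plunger presses on it from above with about 12 N: moving it takes a push of roughly 6 to 12 N until it is past the plunger. It then slides freely, tips when its centre passes the exit and falls; 10 mm of rod beyond the exit is ample.
- tray_floor (a point): Centre of the floor of the white catch tray, fixed to the stand below the exit and beyond, axes as the barrel; inside 80 mm (x) by 104 mm (y), walls 23 mm above the floor. The floor is 11 mm above the worktop; the tray's near wall is right under the exit.

How it is judged:
On the way, in this order (a step that is already met when the one before it is completed fails the run):
1. the rod's tip is in the bore, 15 mm or more past the entry, while the plug is still in the barrel (y of rod_tip in the frame of barrel_entry above 0.015 m and x of rod_tip in the frame of barrel_entry between -0.012 and 0.012 m and z of rod_tip in the frame of barrel_entry between -0.012 and 0.012 m and y of plug_center in the frame of barrel_exit below -0.005 m), for 0.1 s.
2. the plug has left the far end and lies in the tray (y of plug_center in the frame of tray_floor between -0.052 and 0.052 m and x of plug_center in the frame of tray_floor between -0.04 and 0.04 m and z of plug_center in the frame of tray_floor below 0.03 m), for 0.1 s.
At the end, for the whole second after the job is handed in: The plug lies inside the catch tray; the rod lies released and at rest in both V notches of its rest, tip the same way as at the start, the middle of the sleeve within 14 mm along and 5 mm across and in height of its place, axis within 0.08 rad (all of step 2 and y of rod_grip in the frame of rest_mid between -0.014 and 0.014 m and x of rod_grip in the frame of rest_mid between -0.005 and 0.005 m and z of rod_grip in the frame of rest_mid between -0.005 and 0.005 m and y of rod_tip in the frame of rest_mid above 0.12 m and angle between the y axis of rod_grip and the y axis of rest_mid, either way round below 0.08 rad and linear speed of push_rod below 0.03 m/s); the robot touches nothing.
It also fails if it takes over 51 s, if anything falls off the work surface, if the arm or the gripper's body presses on something with over 40 N, if the wrist force passes 120 N, or if a joint passes its speed limit or range.

## Working session

There is one attempt and no reset: what is moved stays moved. The work goes in short steps, Python scripts to look and compute and a shell command to move; the robot and the scene stay as the last step left them, time stands still between calls to the robot, and variables do not carry over. Pictures are saved under pics/ and viewed, and the job is handed in when it is done.

```bash
mkdir -p pics; ls; python3 - <<'E'
from plant import manip
import cv2,numpy as np
s=manip.read_state(); print(s)
for n in("side","top"):
    p,d=manip.camera(n); cv2.imwrite(f"pics/{n}0.png",p[:,:,::-1]); np.savez(f"{n}0.npz",p=p,d=d)
    print(manip.calibration(n))
E
```

```text
pics
{'time': 0.0, 'joint_pos': array([-1.21652233,  0.59210449,  0.04833689,  1.60983495, -0.03332654,
        0.94266531, -0.03372998]), 'qvel': array([-1.62019468e-04, -1.46033417e-03, -4.66455664e-04, -5.98430431e-04,
       -6.30706742e-05,  2.98739156e-04,  1.15588480e-04]), 'tau': array([ 2.70539949e-04, -5.48692882e+01,  1.54686168e+00, -1.98131132e+01,
        9.52052884e-03,  8.95809877e-03,  5.56534360e-06]), 'tool_pos': array([0.31354978, 0.65278047, 0.2301477 ]), 'ee_rot': array([ 2.65811979,  1.67211514, -0.00282379]), 'contact_force': array([-0.11982468, -0.82574119,  0.16259289]), 'ft_torque': array([-0.02752523,  0.00122408,  0.00910528]), 'finger_gap': 0.08526261803721022}
{'fx': 477.19391102778405, 'fy': 477.19391102778405, 'cx': 278.763818556818, 'cy': 195.05516998667667, 'dist': array([-0.05233376,  0.        ,  0.        ,  0.        ,  0.        ]), 'world_from_camera': array([[ 0.96034952,  0.09861659, -0.26077494,  0.24661617],
       [-0.27865879,  0.36916919, -0.88660216, -1.03088361],
       [ 0.00883639,  0.92411519,  0.38201183,  0.50033982],
       [ 0.        ,  0.        ,  0.        ,  1.        ]])}
{'fx': 469.7651849899103, 'fy': 469.7651849899103, 'cx': 279.0238782841193, 'cy': 213.69325374916272, 'dist': array([-0.1167846,  0.       ,  0.       ,  0.       ,  0.       ]), 'world_from_camera': array([[-0.02981947,  0.9924246 , -0.1191814 ,  0.43982597],
       [-0.99953475, -0.02884154,  0.00992217, -0.0388215 ],
       [ 0.00640963,  0.11942183,  0.99282292,  1.0110068 ],
       [ 0.        ,  0.        ,  0.        ,  1.        ]])}
```

View pics/side0.png

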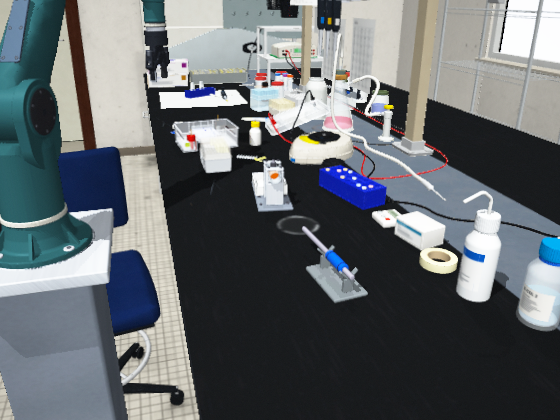

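View pics/top0.png

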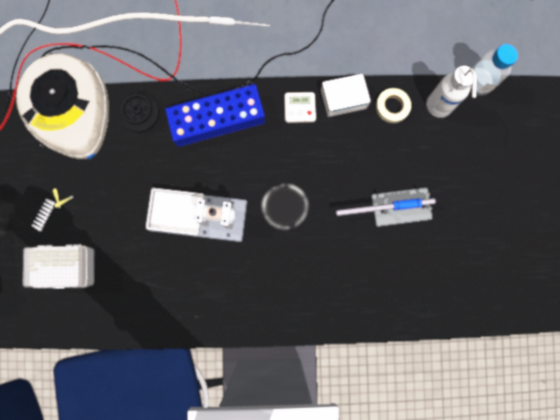

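```bash
cat > h.py <<'E'
import numpy as np,cv2
from plant import manip
def rays(n,uv):
    c=manip.calibration(n);K=np.array([[c['fx'],0,c['cx']],[0,c['fy'],c['cy']],[0,0,1]])
    q=cv2.undistortPoints(np.array(uv,float).reshape(-1,1,2),K,np.array(c['dist'])).reshape(-1,2)
    return np.c_[q[:,0],-q[:,1],-np.ones(len(q))],np.array(c['world_from_camera'])
def atz(n,uv,z):
    r,T=rays(n,uv);w=r@T[:3,:3].T;o=T[:3,3];return o+w*((np.asarray(z)-o[2])/w[:,2])[:,None]
def atd(n,uv,d):
    r,T=rays(n,uv);return (r*np.asarray(d).reshape(-1,1))@T[:3,:3].T+T[:3,3]
def proj(n,P):
    c=manip.calibration(n);T=np.linalg.inv(c['world_from_camera']);p=np.atleast_2d(P)@T[:3,:3].T+T[:3,3]
    K=np.array([[c['fx'],0,c['cx']],[0,c['fy'],c['cy']],[0,0,1]])
    return cv2.projectPoints(np.c_[p[:,0],-p[:,1],-p[:,2]],np.zeros(3),np.zeros(3),K,np.array(c['dist']))[0].reshape(-1,2)
E
python3 - <<'E'
import numpy as np,cv2
from h import *
f=np.load('top0.npz');p,d=f['p'],f['d']
def crop(n,p,x0,y0,x1,y1,k):
    cv2.imwrite(n,cv2.resize(p[y0:y1,x0:x1,::-1],None,fx=k,fy=k,interpolation=cv2.INTER_NEAREST))
crop('pics/t_rod.png',p,330,180,442,234,7)
crop('pics/t_bar.png',p,142,180,252,248,7)
s=np.load('side0.npz')['p']
crop('pics/s_bar.png',s,240,145,310,215,8)
crop('pics/s_rod.png',s,295,220,375,305,7)
# world points of the regions from depth
for name,(x0,y0,x1,y1) in dict(rod=(330,180,442,234),bar=(142,180,252,248)).items():
    u,v=np.meshgrid(np.arange(x0,x1),np.arange(y0,y1));uv=np.c_[u.ravel(),v.ravel()]
    w=atd('top',uv,d[y0:y1,x0:x1].ravel()); c=p[y0:y1,x0:x1].reshape(-1,3).astype(int)
    np.savez(name,w=w,c=c,uv=uv)
    print(name,np.histogram(w[:,2],bins=np.arange(-.01,.16,.01)))
    if name=='rod':
        m=(c[:,2]>120)&(c[:,0]<90);print('blue',m.sum(),w[m].min(0),w[m].max(0),w[m].mean(0),np.median(w[m],0))
        m2=(w[:,2]>.036)&(w[:,2]<.07); q=w[m2];print('rodpts',m2.sum(),q.min(0),q.max(0))
E
```

```text
rod (array([2495, 2674,  120,   16,   17,  389,  315,    0,    0,    0,    0,
          0,    0,    0,    0,    0]), array([-0.01,  0.  ,  0.01,  0.02,  0.03,  0.04,  0.05,  0.06,  0.07,
        0.08,  0.09,  0.1 ,  0.11,  0.12,  0.13,  0.14,  0.15]))
blue 226 [ 0.43982597 -0.35786804  0.01896617] [ 0.57990372 -0.0388215   1.0110068 ] [ 0.56798796 -0.31508464  0.05661734] [ 0.56852936 -0.31614561  0.05272347]
rodpts 711 [ 0.54756053 -0.37542694  0.03602834] [ 0.59179139 -0.16655191  0.05757585]
bar (array([2418, 2850,  956,  124,  243,   15,    6,   17,   24,   51,  281,
        393,   39,   22,    0,    0]), array([-0.01,  0.  ,  0.01,  0.02,  0.03,  0.04,  0.05,  0.06,  0.07,
        0.08,  0.09,  0.1 ,  0.11,  0.12,  0.13,  0.14,  0.15]))
```

```bash
sleep 1; ls pics
```

```text
s_bar.png
s_rod.png
side0.png
t_bar.png
t_rod.png
top0.png
```

View pics/t_rod.png

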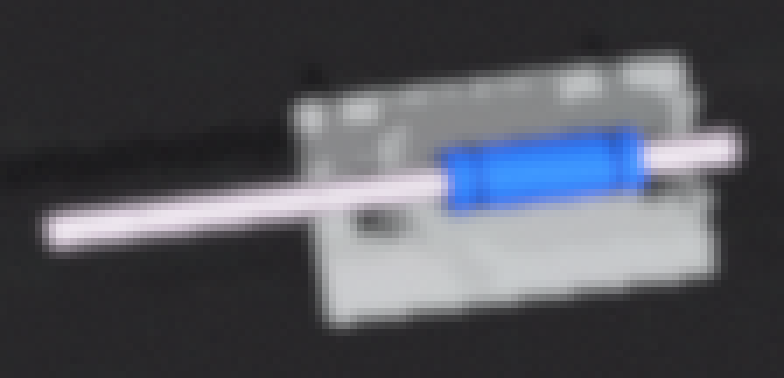

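View pics/t_bar.png

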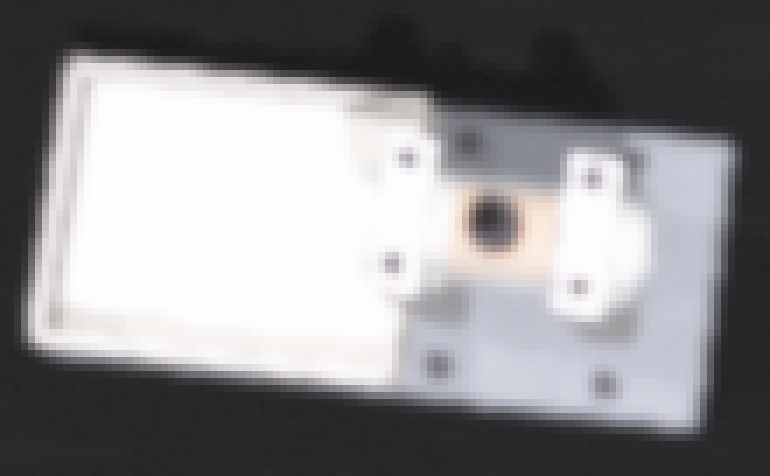

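View pics/s_bar.png

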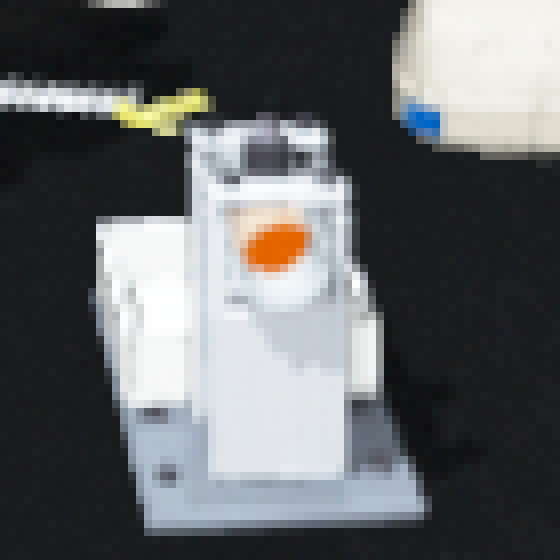

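View pics/s_rod.png

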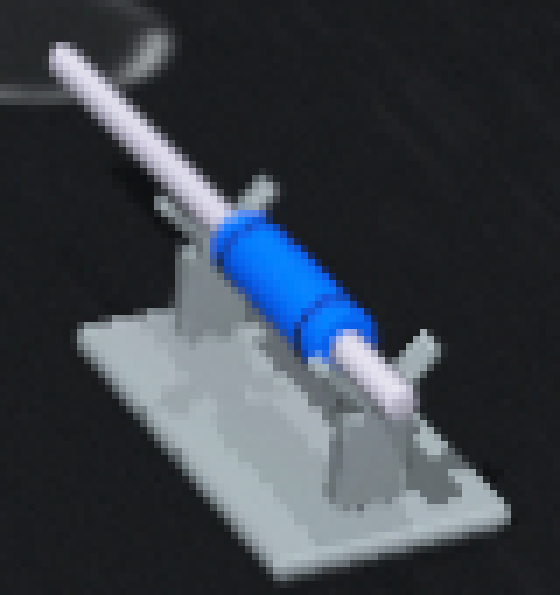

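```bash
cat > fit.py <<'E'
from h import *
from scipy.optimize import least_squares
def px(c,o,k): return np.array(c,float)/k+np.array(o)-.5
def fit(model,obs,x0):
    # obs: list (cam, pt_local, uv)
    def R(q,o=obs):
        c,s=np.cos(q[2]),np.sin(q[2]);r=[]
        for cam,P,uv in o:
            W=np.array([q[0]+c*P[0]-s*P[1],q[1]+s*P[0]+c*P[1],P[2]]);r+=list(proj(cam,W)[0]-uv)
        return np.array(r)
    f=least_squares(R,x0);return f.x,R(f.x).reshape(-1,2).round(1).tolist()
T=lambda o:(lambda a,b:px((a,b),o,7))
tr=T((330,180));tb=T((142,180));sr=T((295,220));sb=lambda a,b:px((a,b),(240,145),8)
rest_t=[('top',(.035,.0625,.008),tr(297,100)),('top',(.035,-.0625,.008),tr(685,55)),('top',(-.035,-.0625,.008),tr(715,278)),('top',(-.035,.0625,.008),tr(330,326))]
rest_s=[('side',(-.035,.0625,.008),sr(78,330)),('side',(-.035,-.0625,.008),sr(275,563)),('side',(.035,-.0625,.008),sr(510,505))]
rod_t=[('top',(0,.15,.045),tr(44,232)),('top',(0,-.06,.045),tr(742,149)),('top',(0,.03,.045),tr(444,181)),('top',(0,-.03,.045),tr(643,158))]
rod_s=[('side',(0,.15,.045),sr(58,56)),('side',(0,-.06,.045),sr(402,398))]
ej_t=[('top',(.045,-.055,.008),tb(737,138)),('top',(-.045,-.055,.008),tb(702,434)),]
ej_s=[('side',(-.045,-.055,.008),sb(148,520)),('side',(.045,-.055,.008),sb(428,507))]
for n,o in dict(rest_t=rest_t,rest_s=rest_s,rod_t=rod_t,rod_s=rod_s,rest=rest_t+rest_s,rod=rod_t+rod_s).items():
    print(n,*fit(0,o,[.57,-.31,0]))
for n,o in dict(ej_t=ej_t,ej_s=ej_s,ej=ej_t+ej_s).items(): print(n,*fit(0,o,[.55,.12,0]))
E
python3 fit.py
python3 - <<'E'
from h import *
f=np.load('bar.npz');w=f['w']
for a,b in((.095,.12),(.12,.14)):
    m=(w[:,2]>a)&(w[:,2]<b);q=w[m];print(a,m.sum(),q.min(0),q.max(0),q.mean(0))
E
```

```text
rest_t [ 0.56815345 -0.31702607  0.0878494 ] [[-0.2, 0.2], [-0.0, 0.2], [0.6, -0.2], [-0.4, -0.3]]
rest_s [ 0.57070699 -0.31509216  0.08386098] [[-0.6, -0.9], [-0.1, 0.1], [0.7, 0.5]]
rod_t [ 0.56859072 -0.31784093  0.09019472] [[1.0, -0.3], [-0.9, -0.1], [0.3, 0.2], [-0.4, 0.2]]
rod_s [ 0.57162366 -0.31133235  0.10026982] [[-0.0, -0.1], [0.0, 0.1]]
rest [ 0.5690693  -0.3167109   0.08894897] [[-0.4, -0.2], [-0.2, -0.2], [0.4, -0.6], [-0.5, -0.6], [-1.2, -0.3], [-0.4, 0.8], [0.4, 1.0]]
rod [ 0.56899099 -0.3169707   0.09378803] [[0.6, -0.2], [-1.3, -0.4], [-0.1, 0.1], [-0.9, -0.0], [0.1, 1.1], [-0.2, 2.0]]
ej_t [ 0.55580717  0.08060544 -0.13865624] [[-0.0, 0.4], [0.0, -0.4]]
ej_s [ 0.55773159  0.08181464 -0.14363462] [[-0.2, 0.0], [0.2, -0.1]]
ej [ 0.55641132  0.08063123 -0.13946806] [[-0.1, 0.2], [0.0, -0.7], [-0.5, 0.3], [-0.1, 0.1]]
0.095 623 [0.53028091 0.04007591 0.09509343] [0.58209619 0.12121728 0.11400309] [0.55609424 0.08084309 0.10328093]
0.12 22 [0.55294391 0.07783623 0.12171822] [0.56098324 0.08552407 0.12803099] [0.55689197 0.08147591 0.12468384]
```

```bash
cat > go.py <<'E'
import sys
from h import *
from scipy.spatial.transform import Rotation as Ro
REST=(.569,-.317,.0900); EJ=(.5563,.081,-.139)
def loc(f,x,y):
    c,s=np.cos(f[2]),np.sin(f[2]);return np.array([f[0]+c*x-s*y,f[1]+s*x+c*y])
def show(target,yaw):
    s=manip.read_state();R=Ro.from_rotvec(s['ee_rot']).as_matrix();p=np.array(s['tool_pos'])
    d=R.T@(np.array(target)-p); th=np.arctan2(R[1,0],R[0,0]); t=(th-yaw+np.pi/2)%np.pi-np.pi/2
    print('t',round(s['time'],2),'tcp',p.round(4),'yaw',round(th,4),'tilt',R[:,2].round(4),'gap',round(s['finger_gap'],4),'F',np.round(s['contact_force'],1))
    print('shares',(d/.3).round(4),'turn',round(np.degrees(t)/120,4),'| mm',(d*1e3).round(1),'q',np.round(s['joint_pos'],2))
# usage: go.py rest|ej  x y z(of rod axis at grasp)   (frame-local xy of grasp point)
if __name__=='__main__':
    f=REST if sys.argv[1]=='rest' else EJ
    x,y,z=map(float,sys.argv[2:5]); q=loc(f,x,y); show((q[0],q[1],z-.019),f[2])
E
python3 go.py rest 0 0 0.15
```

```text
t 0.1 tcp [0.3136 0.6528 0.2302] yaw 1.1231 tilt [-8.0e-04 -1.9e-03 -1.0e+00] gap 0.0853 F [0.1 0.3 0.8]
shares [-2.5449  2.1669  0.3363] turn 0.4933 | mm [-763.5  650.1  100.9] q [-1.22  0.59  0.05  1.61 -0.03  0.94 -0.03]
```

```bash
python3 -m pendant '[-0.9,0.77,0,0.0,0, -0.9,0.77,0,0.0,0, -0.9,0.77,0,0,0, -0.9,0.77,0,0,0, -0.9,0.77,0,0,0, -0.9,0.77,0,0,0, -0.9,0.77,0,0,0, -0.9,0.77,0,0,0, -0.9,0.77,0,0,0, -0.9,0.77,0,0,0]'; python3 go.py rest 0 0 0.15
```

```text
time: 0.93
tool_pos: [0.4064, 0.3027, 0.2309]
ee_rot: [2.664, 1.658, -0.005]
contact_force: [-0.3, 0.1, 0.7]
finger_gap: 0.0853
t 0.93 tcp [0.4064 0.3027 0.2309] yaw 1.1135 tilt [-0.0011 -0.0047 -1.    ] gap 0.0853 F [-0.3  0.1  0.7]
shares [-1.6125  1.3979  0.3421] turn 0.4887 | mm [-483.7  419.4  102.6] q [-0.8   0.32  0.08  2.1  -0.03  0.73  0.42]
```

```bash
python3 -m pendant '[-1,0.87,0,0.49,0, -1,0.87,0,0.49,0, -1,0.87,0,0.49,0, -1,0.87,0,0.49,0, -1,0.87,0,0.49,0, -1,0.87,0,0.49,0, -1,0.87,0,0.49,0, -1,0.87,0,0.49,0, -1,0.87,0,0.49,0, -1,0.87,0,0.49,0]'; python3 go.py rest 0 0 0.12
```

```text
time: 1.77
tool_pos: [0.5119, -0.078, 0.2316]
ee_rot: [3.136, 0.143, 0.003]
contact_force: [-0.2, -0.1, -0.0]
finger_gap: 0.0856
t 1.77 tcp [ 0.5119 -0.078   0.2316] yaw 0.0914 tilt [ 0.0019 -0.0027 -1.    ] gap 0.0856 F [-0.2 -0.1 -0. ]
shares [0.1162 0.8096 0.4379] turn 0.0007 | mm [ 34.9 242.9 131.4] q [-0.27  0.35  0.42  2.09 -0.21  0.74  0.38]
```

```bash
python3 -m pendant '[0.116,0.81,0.44,0,0, 0.116,0.81,0.44,0,0, 0.116,0.81,0.44,0,0, 0.116,0.81,0.44,0,0, 0.116,0.81,0.44,0,0, 0.116,0.81,0.44,0,0, 0.116,0.81,0.44,0,0, 0.116,0.81,0.44,0,0, 0.116,0.81,0.44,0,0, 0.116,0.81,0.44,0,0]'; python3 go.py rest 0 0 0.045
python3 - <<'E'
from h import *
for n in("top","side"):
    p,d=manip.camera(n); cv2.imwrite(f"pics/{n}1.png",cv2.resize(p[150:320,280:460,::-1],None,fx=3.3,fy=3.3))
E
```

```text
time: 2.6
tool_pos: [0.569, -0.3102, 0.0989]
ee_rot: [-3.136, -0.154, 0.001]
contact_force: [-0.1, 0.1, 0.7]
finger_gap: 0.0855
t 2.6 tcp [ 0.569  -0.3102  0.0989] yaw 0.098 tilt [-7.0e-04  1.7e-03 -1.0e+00] gap 0.0855 F [-0.1  0.1  0.7]
shares [-0.0022  0.023   0.2428] turn 0.0038 | mm [-0.7  6.9 72.9] q [ 0.22  0.68  0.31  1.88 -0.34  0.63  0.84]
```

View pics/side1.png

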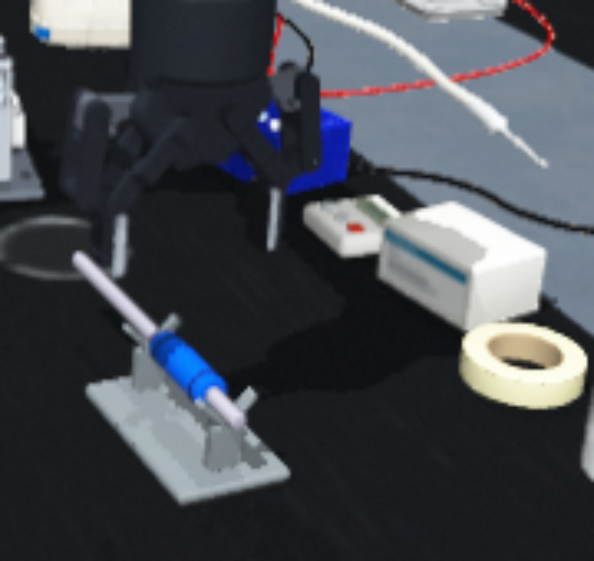

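View pics/top1.png

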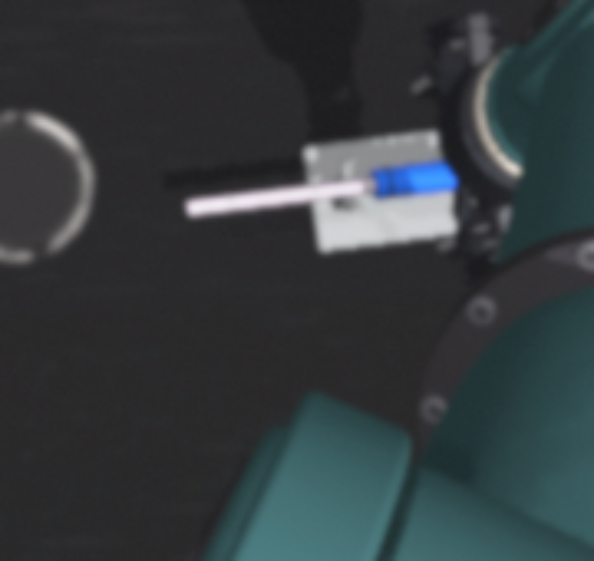

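```bash
python3 -c "
from h import *
for s in(-.0425,.0425):
  print((proj('side',[.569+s,-.310+s*.098,.112])-[280,150])*3.3)"; python3 -m pendant '[-0.002,0.023,0.08,0.004,0, -0.002,0.023,0.16,0.004,0, -0.002,0.023,0.2,0.004,0, -0.002,0.023,0.243,0.004,0, -0.002,0.023,0.243,0.004,0, -0.002,0.023,0.243,0.004,0, -0.002,0.023,0.243,0.004,0,  -0.002,0.023,0.243,0.004,0, -0.002,0.023,0.243,0.004,0, -0.002,0.023,0.243,0.004,0]' 70; python3 go.py rest 0 0 0.045
```

```text
[[116.48028485 271.1598927 ]]
[[253.0274809 246.63644  ]]
time: 3.53
tool_pos: [0.5693, -0.319, 0.0272]
ee_rot: [3.138, 0.139, 0.002]
contact_force: [0.8, 0.7, 0.2]
finger_gap: 0.0858
t 3.53 tcp [ 0.5693 -0.319   0.0272] yaw 0.0883 tilt [ 1.2e-03 -6.0e-04 -1.0e+00] gap 0.0858 F [0.8 0.7 0.2]
shares [-0.0003 -0.0068  0.0041] turn -0.0008 | mm [-0.1 -2.   1.2] q [ 0.27  0.78  0.26  1.89 -0.38  0.51  0.87]
```

```bash
python3 -m pendant '[0,0,0,0,0.3, 0,0,0,0,0.6, 0,0,0,0,0.8, 0,0,0,0,1, 0,0,0,0,1, 0,0,0,0,1, 0,0,0,0,1, 0,0,0,0,1, 0,0,0,0,1, 0,0,0,0,1]' 70; python3 go.py rest 0 0 0.085
python3 - <<'E'
from h import *
p,d=manip.camera("side"); cv2.imwrite(f"pics/side2.png",cv2.resize(p[200:310,280:390,::-1],None,fx=5,fy=5))
E
```

```text
time: 4.37
tool_pos: [0.571, -0.3186, 0.0269]
ee_rot: [3.137, 0.14, 0.006]
contact_force: [5.9, 0.9, 0.2]
finger_gap: 0.0175
t 4.37 tcp [ 0.571  -0.3186  0.0269] yaw 0.0892 tilt [ 3.6e-03 -9.0e-04 -1.0e+00] gap 0.0175 F [5.9 0.9 0.2]
shares [-0.0059 -0.0058 -0.1303] turn -0.0004 | mm [ -1.8  -1.7 -39.1] q [ 0.27  0.78  0.26  1.89 -0.38  0.51  0.87]
```

View pics/side2.png

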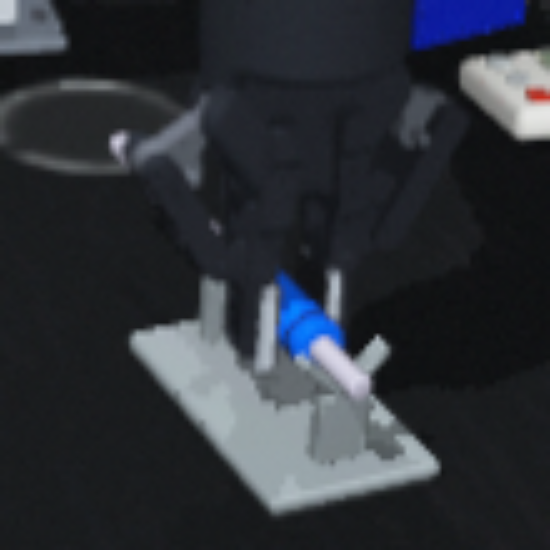

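```bash
sed -i 's/REST=(.569,/REST=(.571,/' go.py; python3 -m pendant '[0,0,-0.02,0,1, 0,0,-0.05,0,1, 0,0,-0.1,0,1, 0,0,-0.15,0,1, 0,0,-0.2,0,1, 0,0,-0.2,0,1, 0,0,-0.2,0,1, 0,0,-0.2,0,1, 0,0,-0.2,0,1, 0,0,-0.2,0,1]' 70; python3 go.py ej 0 -0.225 0.085
python3 - <<'E'
from h import *
p,d=manip.camera("side"); cv2.imwrite(f"pics/side3.png",cv2.resize(p[180:310,270:390,::-1],None,fx=5,fy=5,interpolation=0))
p,d=manip.camera("top"); cv2.imwrite(f"pics/top3.png",cv2.resize(p[170:240,320:450,::-1],None,fx=6,fy=6,interpolation=0));np.savez('top3',p=p,d=d)
E
```

```text
time: 5.25
tool_pos: [0.568, -0.3183, 0.0855]
ee_rot: [-3.138, -0.139, 0.003]
contact_force: [-0.4, -0.2, -0.7]
finger_gap: 0.018
t 5.25 tcp [ 0.568  -0.3183  0.0855] yaw 0.0883 tilt [-1.8e-03  9.0e-04 -1.0e+00] gap 0.018 F [-0.4 -0.2 -0.7]
shares [-0.0903 -0.5985  0.0658] turn 0.1085 | mm [ -27.1 -179.6   19.7] q [ 0.24  0.7   0.3   1.88 -0.34  0.61  0.85]
```

View pics/side3.png

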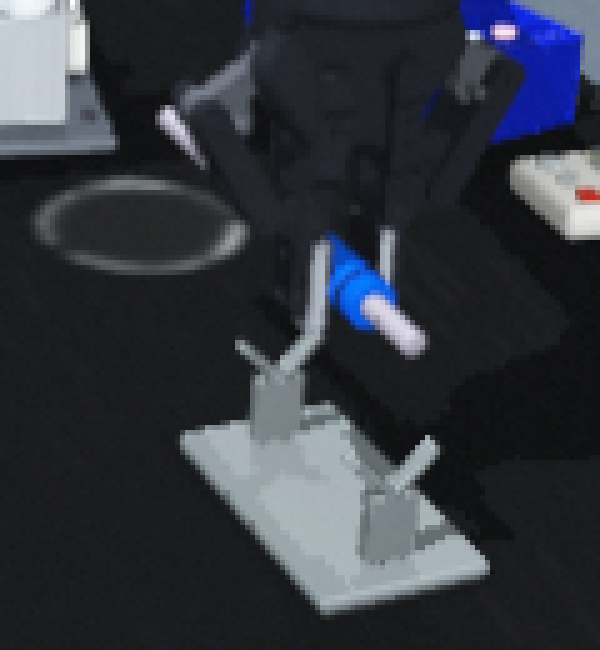

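View pics/top3.png

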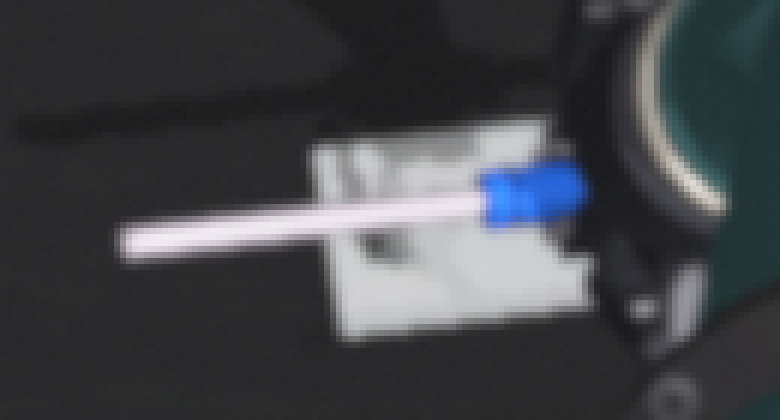

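```bash
cat > rod.py <<'E'
from h import *
def rodfit(p,d,box,zmin):
    x0,y0,x1,y1=box;u,v=np.meshgrid(np.arange(x0,x1),np.arange(y0,y1));uv=np.c_[u.ravel(),v.ravel()]
    w=atd('top',uv,d[y0:y1,x0:x1].ravel());c=p[y0:y1,x0:x1].reshape(-1,3).astype(int)
    m=(c.min(1)>170)&(w[:,2]>zmin)&(w[:,2]<.16);q=w[m]
    ce=q.mean(0);V=np.linalg.svd(q-ce)[2][0];V*=np.sign(V[1]);t=(q-ce)@V
    print('n',m.sum(),'yaw',round(np.arctan2(-V[0],V[1]),4),'pitch',round(V[2],4),'ends',(ce+V*t.min()).round(4),(ce+V*t.max()).round(4))
E
python3 -c "
from rod import *
f=np.load('top3.npz');rodfit(f['p'],f['d'],(330,195,402,225),.08)
f=np.load('top0.npz');rodfit(f['p'],f['d'],(330,195,393,225),.035)
print(proj('side',[[.568+.15*-.0883,-.3183+.152,.1036],[.568,-.379,.1036]]),np.array([[168,118],[413,342]])/5+[270,180])
"
```

```text
n 268 yaw 0.0944 pitch 0.006 ends [ 0.563  -0.286   0.1065] [ 0.5518 -0.1681  0.1072]
n 222 yaw 0.0802 pitch -0.0001 ends [ 0.564  -0.2848  0.0486] [ 0.5547 -0.1685  0.0486]
[[303.36940086 203.21128169]
 [351.07437866 250.26761935]] [[303.6 203.6]
 [352.6 248.4]]
```

```bash
sed -i 's/EJ=(.5563,/EJ=(.558,/' go.py; python3 go.py ej 0 -0.225 0.086;  python3 -m pendant '[-0.04,-0.2,-0.0,0.05,1, -0.08,-0.45,0.03,0.108,1, -0.085,-0.6,0.0625,0.108,1, -0.085,-0.6,0.0625,0.108,1, -0.085,-0.6,0.0625,0.108,1, -0.085,-0.6,0.0625,0.108,1, -0.085,-0.6,0.0625,0.108,1, -0.085,-0.6,0.0625,0.108,1, -0.085,-0.6,0.0625,0.108,1, -0.085,-0.6,0.0625,0.108,1]' 70; python3 go.py ej 0 -0.225 0.086
python3 - <<'E'
from rod import *
p,d=manip.camera("side"); cv2.imwrite(f"pics/side4.png",cv2.resize(p[130:250,240:360,::-1],None,fx=5,fy=5,interpolation=0))
p,d=manip.camera("top"); cv2.imwrite(f"pics/top4.png",cv2.resize(p[170:250,180:310,::-1],None,fx=6,fy=6,interpolation=0));np.savez('top4',p=p,d=d)
E
```

```text
t 5.35 tcp [ 0.5683 -0.3184  0.0856] yaw 0.0883 tilt [-1.4e-03  7.0e-04 -1.0e+00] gap 0.018 F [ 0.8  0.2 -2. ]
shares [-0.0856 -0.5985  0.0626] turn 0.1086 | mm [ -25.7 -179.5   18.8] q [ 0.24  0.7   0.3   1.88 -0.34  0.61  0.85]
time: 6.18
tool_pos: [0.528, -0.1438, 0.068]
ee_rot: [3.133, -0.22, 0.002]
contact_force: [0.4, 0.3, -1.5]
finger_gap: 0.0175
t 6.18 tcp [ 0.528  -0.1438  0.068 ] yaw -0.1405 tilt [ 0.0012 -0.0014 -1.    ] gap 0.0175 F [ 0.4  0.3 -1.5]
shares [-0.0049 -0.0059  0.0032] turn -0.0007 | mm [-1.5 -1.8  1. ] q [-0.06  0.65  0.34  2.13 -0.49  0.44  0.52]
```

View pics/side4.png

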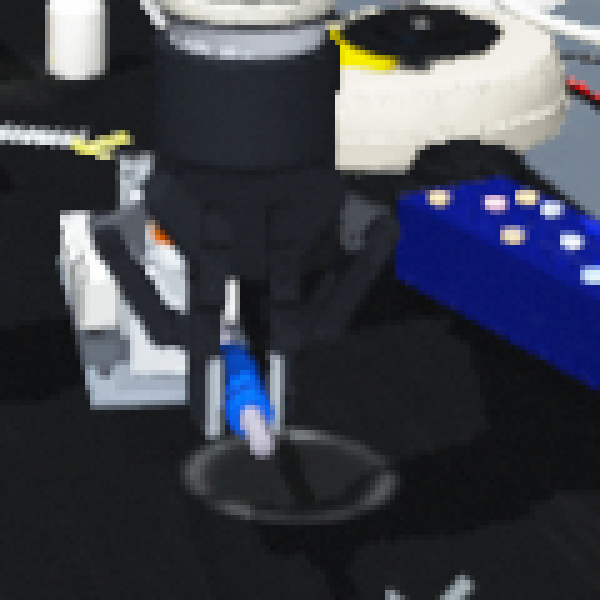

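View pics/top4.png

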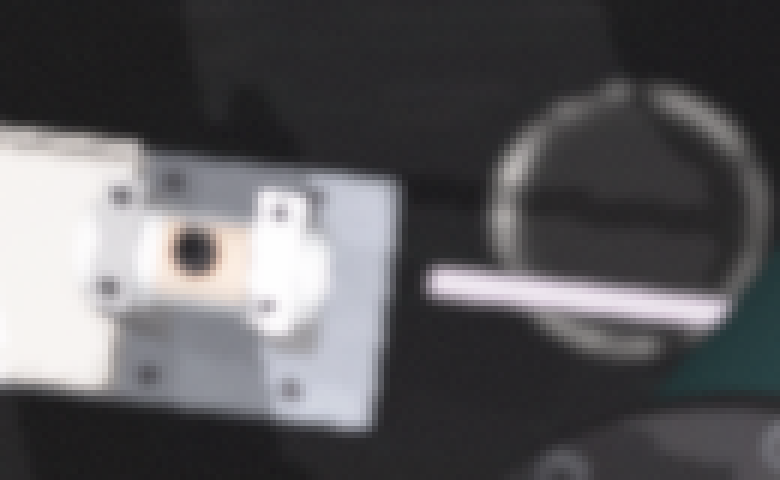

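```bash
cat > chk.py <<'E'
from rod import *
import sys
def chk(p,d,box):
    x0,y0,x1,y1=box;u,v=np.meshgrid(np.arange(x0,x1),np.arange(y0,y1))
    sub=p[y0:y1,x0:x1].astype(int);dd=d[y0:y1,x0:x1]
    w=atd('top',np.c_[u.ravel(),v.ravel()],dd.ravel());m=(sub.reshape(-1,3).min(1)>170)&(w[:,2]>.07)
    w=w[m];print('rod z top',np.median(w[:,2]))
    uv=np.c_[u.ravel(),v.ravel()][m];w=atz('top',uv,np.full(len(uv),.09))
    for ej in((.5558,.0806,-.139),(.5563,.081,-.139)):
        c,s=np.cos(ej[2]),np.sin(ej[2]);q=w[:,:2]-ej[:2];L=np.c_[c*q[:,0]+s*q[:,1],-s*q[:,0]+c*q[:,1]]
        k=np.polyfit(L[:,1],L[:,0],1);print('slope',k[0].round(4),'x at tip',np.polyval(k,L[:,1].max()).round(4),'x at entry',np.polyval(k,-.04).round(4),'at exit',np.polyval(k,.04).round(4),'tip y rel entry',(L[:,1].max()+.04).round(4))
f=np.load(sys.argv[1]);chk(f['p'],f['d'],tuple(map(int,sys.argv[2:6])))
E
python3 chk.py top4.npz 248 205 300 232
python3 - <<'E'
import numpy as np
from h import *
w=np.load('bar.npz')['w']
# symmetric clamps/barrel : centroid in ej frame
for lo,hi in((.095,.115),(.118,.14)):
    q=w[(w[:,2]>lo)&(w[:,2]<hi)][:,:2]-[.5558,.0806];c,s=np.cos(-.139),np.sin(-.139)
    L=np.c_[c*q[:,0]+s*q[:,1],-s*q[:,0]+c*q[:,1]];print(L.min(0),L.max(0),L.mean(0))
E
```

```text
rod z top 0.08912171661305124
slope 0.003 x at tip 0.0013 x at entry 0.0014 at exit 0.0016 tip y rel entry -0.0356
slope 0.003 x at tip 0.0009 x at entry 0.001 at exit 0.0012 tip y rel entry -0.0361
[-0.02138579 -0.03936706] [0.02255374 0.04093163] [0.00025772 0.00028151]
[-0.0027074  -0.00284455] [0.00502998 0.00507473] [0.00096008 0.00101876]
```

```bash
python3 -m pendant '[0,-0.04,0.002,0,1, 0,-0.08,0.002,0,1, 0,-0.11,0.002,0,1, 0,-0.14,0.002,0,1, 0,-0.16,0.002,0,1, 0,-0.18,0.002,0,1, 0,-0.19,0.002,0,1, 0,-0.2,0.002,0,1, 0,-0.2,0.002,0,1, 0,-0.2,0.002,0,1]' 90; python3 go.py ej 0 -0.1 0.086
python3 - <<'E'
from rod import *
p,d=manip.camera("side"); cv2.imwrite(f"pics/side5.png",cv2.resize(p[130:250,240:360,::-1],None,fx=5,fy=5,interpolation=0))
p,d=manip.camera("top"); cv2.imwrite(f"pics/top5.png",cv2.resize(p[170:250,180:310,::-1],None,fx=6,fy=6,interpolation=0));np.savez('top5',p=p,d=d)
E
```

```text
time: 7.12
tool_pos: [0.5355, -0.0828, 0.0671]
ee_rot: [3.134, -0.217, -0.0]
contact_force: [-1.1, -1.1, -2.1]
finger_gap: 0.0175
t 7.12 tcp [ 0.5355 -0.0828  0.0671] yaw -0.1385 tilt [-3.e-04 -5.e-04 -1.e+00] gap 0.0175 F [-1.1 -1.1 -2.1]
shares [-0.0013 -0.2178  0.0003] turn 0.0002 | mm [ -0.4 -65.3   0.1] q [-0.18  0.65  0.35  2.14 -0.51  0.43  0.43]
```

View pics/top5.png

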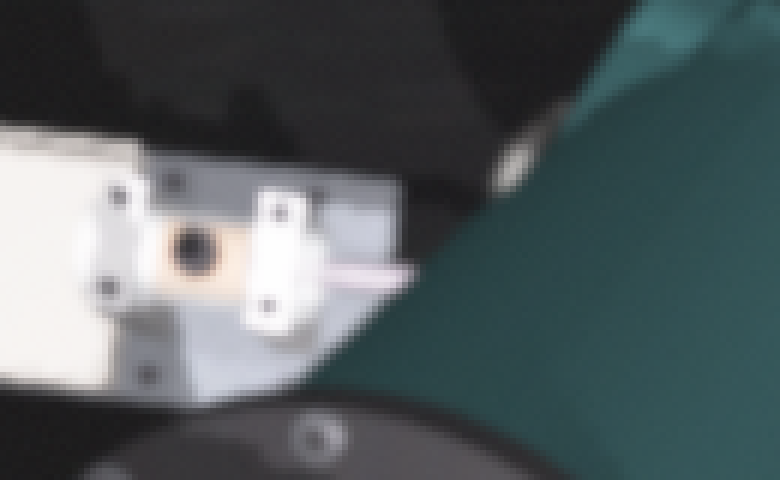

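```bash
python3 -m pendant '[0,-0.025,0,0,1, 0,-0.05,0,0,1, 0,-0.075,0,0,1, 0,-0.1,0,0,1, 0,-0.125,0,0,1, 0,-0.15,0,0,1, 0,-0.175,0,0,1, 0,-0.2,0,0,1, 0,-0.22,0,0,1, 0,-0.235,0,0,1]' 90; python3 go.py ej 0 -0.1 0.086
python3 - <<'E'
from rod import *
p,d=manip.camera("side"); cv2.imwrite(f"pics/side6.png",cv2.resize(p[130:250,240:360,::-1],None,fx=5,fy=5,interpolation=0))
p,d=manip.camera("top"); cv2.imwrite(f"pics/top6.png",cv2.resize(p[170:250,140:270,::-1],None,fx=6,fy=6,interpolation=0));np.savez('top6',p=p,d=d)
E
```

```text
time: 8.05
tool_pos: [0.5456, -0.0109, 0.067]
ee_rot: [-3.134, 0.214, 0.0]
contact_force: [0.0, -0.1, -1.0]
finger_gap: 0.0176
t 8.05 tcp [ 0.5456 -0.0109  0.067 ] yaw -0.1363 tilt [-0.e+00  6.e-04 -1.e+00] gap 0.0176 F [ 0.  -0.1 -1. ]
shares [-0.0016  0.0242  0.    ] turn 0.0013 | mm [-0.5  7.3  0. ] q [-0.32  0.65  0.36  2.13 -0.53  0.44  0.32]
```

View pics/top6.png

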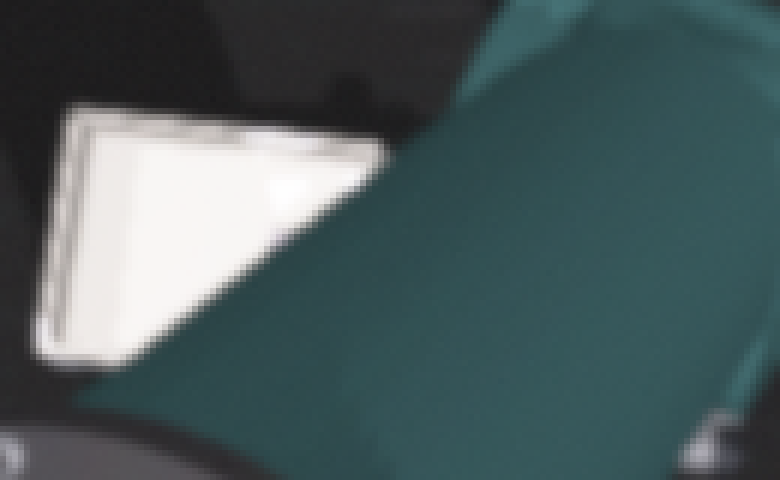

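View pics/side6.png

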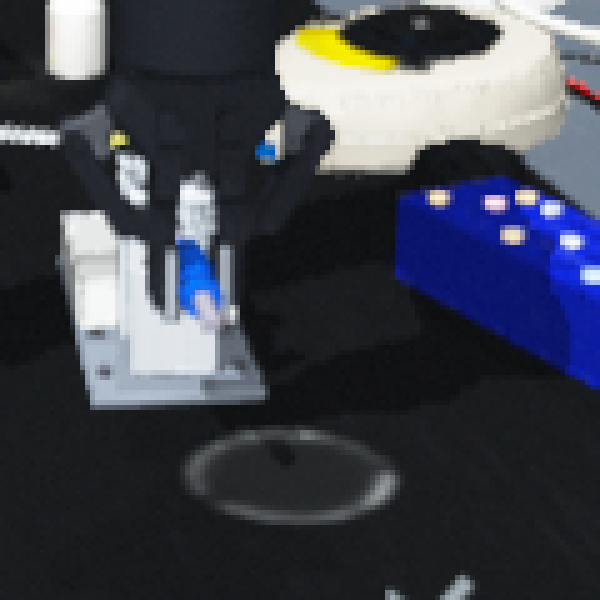

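```bash
python3 -m pendant '[0,0.03,0,0,1, 0,0.08,0,0,1, 0,0.13,0,0,1, 0,0.18,0,0,1, 0,0.24,0,0,1, 0,0.3,0,0,1, 0,0.36,0,0,1, 0,0.42,0,0,1, 0,0.46,0,0,1, 0,0.46,0,0,1]' 90; python3 go.py rest 0 0 0.1
python3 - <<'E'
from rod import *
p,d=manip.camera("side"); cv2.imwrite(f"pics/side7.png",cv2.resize(p[130:250,240:360,::-1],None,fx=5,fy=5,interpolation=0))
p,d=manip.camera("top"); cv2.imwrite(f"pics/top7.png",cv2.resize(p[170:250,140:310,::-1],None,fx=4.7,fy=4.7,interpolation=0));np.savez('top7',p=p,d=d)
E
python3 chk.py top7.npz 248 205 300 232
```

```text
time: 8.98
tool_pos: [0.5254, -0.1542, 0.0675]
ee_rot: [3.13, -0.227, 0.001]
contact_force: [0.7, -0.2, -1.4]
finger_gap: 0.0174
t 8.98 tcp [ 0.5254 -0.1542  0.0675] yaw -0.1445 tilt [ 6.0e-04 -3.1e-03 -1.0e+00] gap 0.0174 F [ 0.7 -0.2 -1.4]
shares [ 0.2285  0.5154 -0.0432] turn -0.112 | mm [ 68.6 154.6 -13. ] q [-0.04  0.65  0.34  2.13 -0.48  0.44  0.53]
rod z top 0.0883914602263225
slope 0.0029 x at tip 0.0003 x at entry 0.0005 at exit 0.0007 tip y rel entry -0.0437
slope 0.0029 x at tip -0.0001 x at entry 0.0 at exit 0.0002 tip y rel entry -0.0442
```

View pics/top7.png

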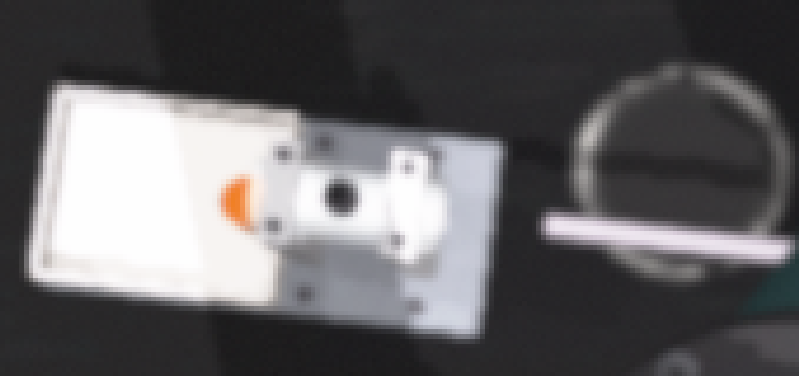

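```bash
python3 -c "
from h import *
f=np.load('top7.npz');p,d=f['p'].astype(int),f['d']
v,u=np.nonzero((p[:,:,0]>180)&(p[:,:,2]<110)&(p[:,:,0]-p[:,:,2]>90));m=(u>140)&(u<250)&(v>170)&(v<250);u,v=u[m],v[m]
w=atd('top',np.c_[u,v],d[v,u])
q=w[:,:2]-[.5561,.0808];c,s=np.cos(-.139),np.sin(-.139);L=np.c_[c*q[:,0]+s*q[:,1],-s*q[:,0]+c*q[:,1],w[:,2]]
print(len(u),L.min(0),L.max(0),np.median(L,0)); print(np.sort(L[:,2]).round(3))
f=np.load('bar.npz')['w'];print(np.median(f[(f[:,2]>.008)&(f[:,2]<.02)],0))
"
```

```text
28 [-0.00700538  0.05365369  0.03772738] [0.0079452  0.06191116 0.04463661] [0.00107458 0.0574025  0.04021775]
[0.038 0.038 0.038 0.039 0.039 0.039 0.039 0.039 0.04  0.04  0.04  0.04
 0.04  0.04  0.04  0.04  0.04  0.04  0.04  0.041 0.041 0.041 0.042 0.042
 0.042 0.042 0.043 0.045]
[0.56556896 0.16622302 0.01012021]
```

View pics/side7.png

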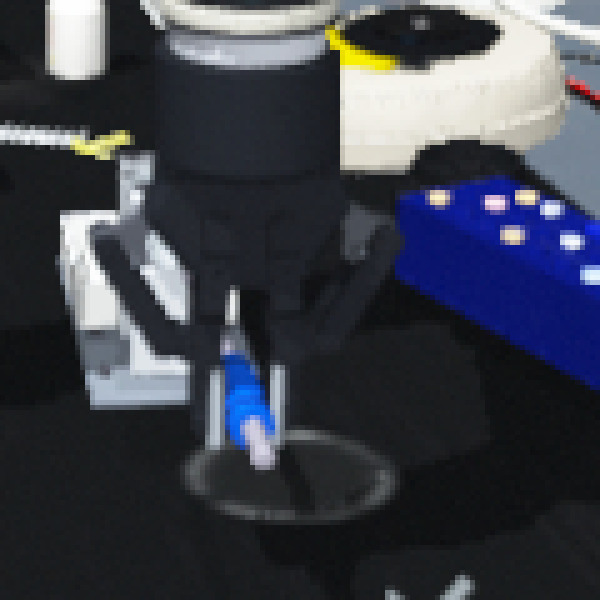

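```bash
python3 go.py rest 0 -0.0016 0.106; python3 -m pendant '[0.02,0.06,-0.03,0,1, 0.05,0.15,-0.06,-0.03,1, 0.1,0.25,-0.063,-0.07,1, 0.15,0.35,-0.063,-0.11,1, 0.19,0.43,-0.063,-0.11,1, 0.22,0.49,-0.063,-0.11,1, 0.228,0.52,-0.063,-0.11,1, 0.228,0.52,-0.063,-0.11,1, 0.228,0.52,-0.063,-0.11,1, 0.228,0.52,-0.063,-0.11,1]' 90; python3 go.py rest 0 -0.0016 0.053
```

```text
t 9.08 tcp [ 0.5261 -0.1496  0.0671] yaw -0.1396 tilt [-3.e-04  3.e-04 -1.e+00] gap 0.0173 F [ 0.2  0.  -1.3]
shares [ 0.2269  0.5368 -0.0667] turn -0.1096 | mm [ 68.1 161.1 -20. ] q [-0.04  0.65  0.33  2.13 -0.48  0.44  0.53]
time: 9.92
tool_pos: [0.5724, -0.3097, 0.0853]
ee_rot: [-3.135, -0.149, 0.003]
contact_force: [-0.3, 0.6, -1.0]
finger_gap: 0.017
t 9.92 tcp [ 0.5724 -0.3097  0.0853] yaw 0.0951 tilt [-0.0019  0.003  -1.    ] gap 0.017 F [-0.3  0.6 -1. ]
shares [-0.0066  0.0295  0.171 ] turn 0.0025 | mm [-2.   8.9 51.3] q [ 0.23  0.7   0.3   1.88 -0.34  0.61  0.84]
```

```bash
python3 - <<'E'
from rod import *
p,d=manip.camera("side"); cv2.imwrite(f"pics/side8.png",cv2.resize(p[180:310,270:390,::-1],None,fx=4.5,fy=4.5,interpolation=0))
p,d=manip.camera("top"); cv2.imwrite(f"pics/top8.png",cv2.resize(p[170:240,320:450,::-1],None,fx=6,fy=6,interpolation=0));np.savez('top8',p=p,d=d)
rodfit(p,d,(330,195,402,225),.08)
f=np.load('top3.npz');rodfit(f['p'],f['d'],(330,195,402,225),.08)
E
python3 go.py rest 0 -0.0016 0.053
```

```text
n 272 yaw 0.1059 pitch 0.0017 ends [ 0.5672 -0.2756  0.1067] [ 0.5548 -0.1587  0.1069]
n 268 yaw 0.0944 pitch 0.006 ends [ 0.563  -0.286   0.1065] [ 0.5518 -0.1681  0.1072]
t 10.02 tcp [ 0.5726 -0.3101  0.0856] yaw 0.0952 tilt [-0.0012  0.0022 -1.    ] gap 0.0176 F [ 0.5 -0.  -1.2]
shares [-0.0075  0.028   0.1719] turn 0.0025 | mm [-2.2  8.4 51.6] q [ 0.23  0.7   0.3   1.88 -0.34  0.61  0.84]
```

View pics/top8.png

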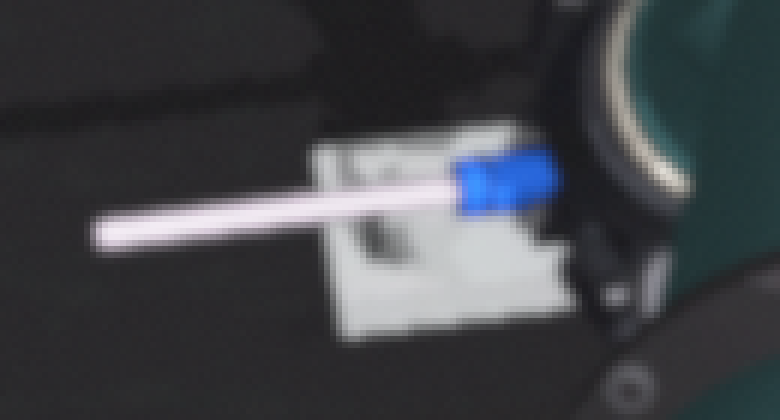

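View pics/side8.png

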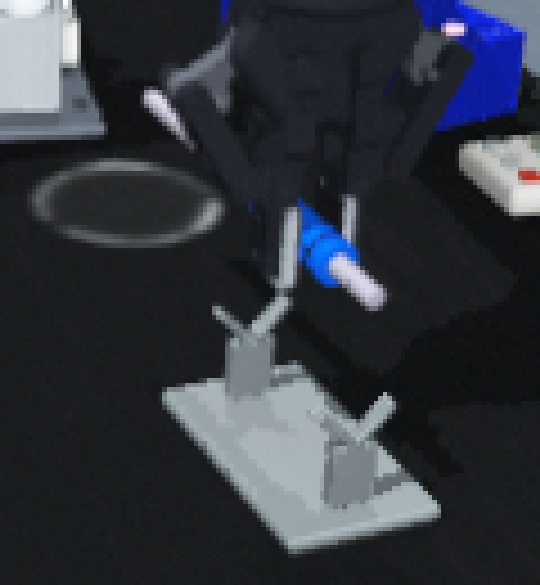

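```bash
python3 -m pendant '[-0.004,0.014,0,0.003,1, -0.007,0.028,0.02,0.003,1, -0.007,0.028,0.05,0.003,1, -0.007,0.028,0.08,0.003,1, -0.007,0.028,0.11,0.003,1, -0.007,0.028,0.135,0.003,1, -0.007,0.028,0.155,0.003,1, -0.007,0.028,0.165,0.003,1, -0.007,0.028,0.165,0.003,1, -0.007,0.028,0.165,0.003,1]' 90; python3 go.py rest 0 -0.0016 0.046
python3 - <<'E'
from rod import *
p,d=manip.camera("side"); cv2.imwrite(f"pics/side9.png",cv2.resize(p[200:310,280:390,::-1],None,fx=5,fy=5,interpolation=0))
E
python3 go.py rest 0 -0.0016 0.046
```

```text
time: 10.85
tool_pos: [0.5715, -0.3216, 0.0363]
ee_rot: [-3.139, -0.135, 0.0]
contact_force: [-0.1, 0.5, -2.0]
finger_gap: 0.0175
t 10.85 tcp [ 0.5715 -0.3216  0.0363] yaw 0.0863 tilt [-1.e-04  0.e+00 -1.e+00] gap 0.0175 F [-0.1  0.5 -2. ]
shares [-0.0004 -0.0101  0.0309] turn -0.0018 | mm [-0.1 -3.   9.3] q [ 0.27  0.77  0.27  1.88 -0.37  0.53  0.87]
t 10.9 tcp [ 0.5718 -0.3218  0.0366] yaw 0.0863 tilt [ 5.e-04 -3.e-04 -1.e+00] gap 0.0173 F [-1.3  0.2 -1.8]
shares [-0.0011 -0.0107  0.0321] turn -0.0018 | mm [-0.3 -3.2  9.6] q [ 0.27  0.77  0.27  1.88 -0.37  0.53  0.87]
```

View pics/side9.png

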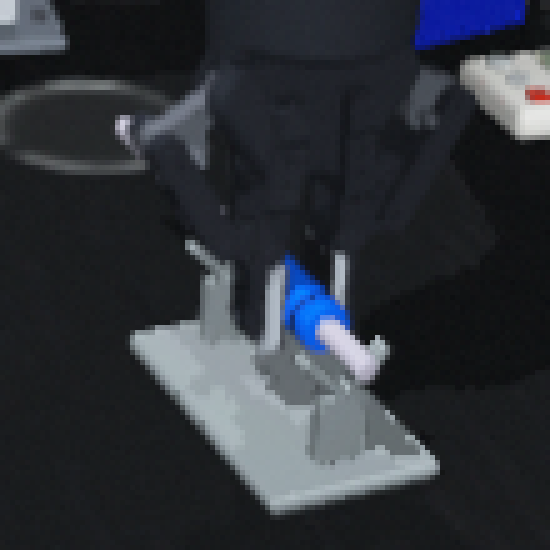

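```bash
python3 -m pendant '[0,-0.005,0.006,0,1, 0,-0.01,0.012,0,1, 0,-0.01,0.018,0,1, 0,-0.01,0.023,0,1, 0,-0.01,0.027,0,1, 0,-0.01,0.03,0,1, 0,-0.01,0.032,0,1, 0,-0.01,0.032,0,1, 0,-0.01,0.032,0,1, 0,-0.01,0.032,0,1]' 90
python3 - <<'E'
from rod import *
p,d=manip.camera("side"); cv2.imwrite(f"pics/side10.png",cv2.resize(p[200:310,280:390,::-1],None,fx=5,fy=5,interpolation=0))
E
python3 go.py rest 0 -0.0016 0.046
```

```text
time: 11.73
tool_pos: [0.5713, -0.3186, 0.027]
ee_rot: [3.139, 0.136, 0.0]
contact_force: [0.0, 1.4, 0.1]
finger_gap: 0.0176
t 11.78 tcp [ 0.5713 -0.3186  0.0271] yaw 0.0865 tilt [ 2.e-04 -1.e-04 -1.e+00] gap 0.0175 F [-1.1  0.5  1.3]
shares [-0.0005 -0.0002  0.0002] turn -0.0017 | mm [-0.1 -0.1  0.1] q [ 0.27  0.78  0.26  1.89 -0.37  0.51  0.87]
```

View pics/side10.png

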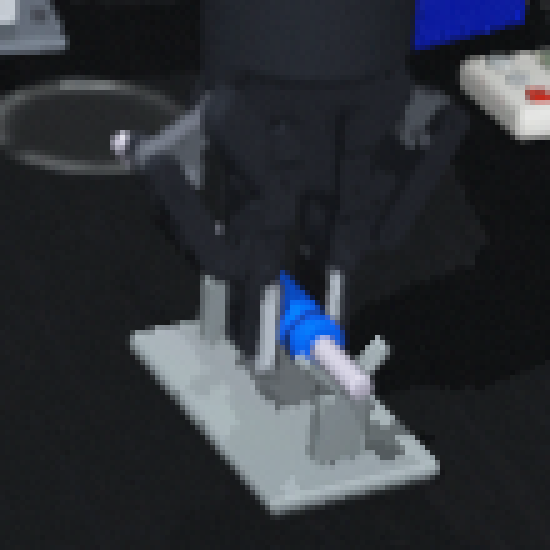

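```bash
python3 -m pendant '[0,0,0,0,0.75, 0,0,0,0,0.7, 0,0,0,0,0.6, 0,0,0,0,0.4, 0,0,0,0,0.2, 0,0,0,0,0, 0,0,0,0,0, 0,0,0,0,0, 0,0,0,0,0, 0,0,0,0,0]' 20
python3 go.py rest 0 -0.0016 0.17
```

```text
time: 12.62
tool_pos: [0.5712, -0.3186, 0.0269]
ee_rot: [3.139, 0.136, 0.0]
contact_force: [-0.7, 0.1, -0.7]
finger_gap: 0.0854
t 12.62 tcp [ 0.5712 -0.3186  0.0269] yaw 0.0863 tilt [ 0. -0. -1.] gap 0.0854 F [-0.7  0.1 -0.7]
shares [-3.000e-04 -0.000e+00 -4.138e-01] turn -0.0018 | mm [-1.000e-01 -0.000e+00 -1.241e+02] q [ 0.27  0.78  0.26  1.89 -0.37  0.51  0.87]
```

```bash
python3 -m pendant '[0,0,-0.03,0,0, 0,0,-0.08,0,0, 0,0,-0.15,0,0, 0,0,-0.25,0,0, 0,0,-0.35,0,0, 0,0,-0.45,0,0, 0,0,-0.55,0,0, 0,0,-0.6,0,0, 0,0,-0.6,0,0, 0,0,-0.6,0,0]'
python3 -m pendant '[0,-0.1,0,0,0, 0,-0.2,0,0,0, 0,-0.3,0,0,0, 0,-0.4,0,0,0, 0,-0.5,0,0,0, 0,-0.6,0,0,0, 0,-0.7,0,0,0, 0,-0.7,0,0,0, 0,-0.7,0,0,0, 0,-0.7,0,0,0]'
python3 - <<'E'
from rod import *
p,d=manip.camera("side"); cv2.imwrite(f"pics/side11.png",cv2.resize(p[145:305,230:390,::-1],None,fx=3.7,fy=3.7,interpolation=0))
p,d=manip.camera("top"); cv2.imwrite(f"pics/top11.png",cv2.resize(p[160:260,140:450,::-1],None,fx=2.5,fy=2.5,interpolation=0));np.savez('top11',p=p,d=d)
for f in('top0','top11'):
    f=np.load(f+'.npz');rodfit(f['p'],f['d'],(330,190,442,228),.035)
    p=f['p'].astype(int);v,u=np.nonzero((p[:,:,2]>120)&(p[:,:,0]<90));m=(u>370)&(u<440)&(v>185)&(v<230);print('blue',m.sum(),u[m].mean(),v[m].mean())
E
```

```text
time: 13.45
tool_pos: [0.5718, -0.319, 0.2091]
ee_rot: [3.137, 0.135, 0.005]
contact_force: [-0.4, 0.3, -1.1]
finger_gap: 0.0851
time: 14.28
tool_pos: [0.5524, -0.1096, 0.2061]
ee_rot: [3.138, 0.136, -0.003]
contact_force: [0.0, -0.1, 0.3]
finger_gap: 0.0853
n 272 yaw 0.092 pitch -0.0019 ends [ 0.5732 -0.3756  0.0489] [ 0.5541 -0.1686  0.0485]
blue 226 407.353982300885 203.4646017699115
n 148 yaw 0.1055 pitch -0.0049 ends [ 0.5745 -0.3747  0.0487] [ 0.5602 -0.2396  0.048 ]
blue 249 404.0722891566265 202.429718875502
```

View pics/top11.png

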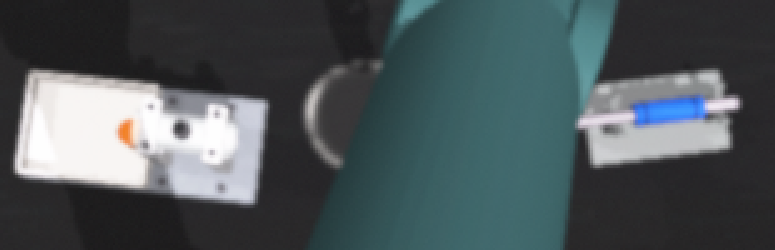

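View pics/side11.png

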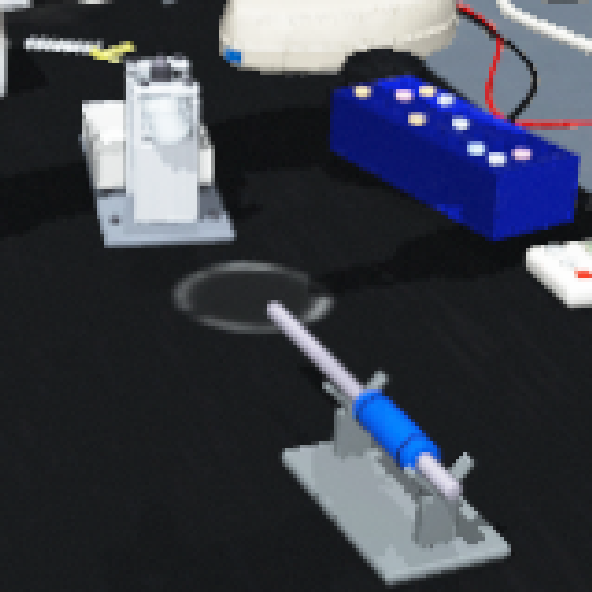

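```bash
python3 -c "
from plant import manip
s=manip.read_state();print(s['time'],abs(s['qvel']).max());print(manip.job_done())"
```

```text
14.3833 0.006752663945212393
the job is handed in; nothing more can be done
None
```

I pushed the plug out into the tray and laid the rod back in both V notches of its rest. I handed the job in at 14.4 s of the 51 s allowed; the hand-in gave no verdict.

**What I did:** I gripped the rod by the blue sleeve and lined it up with the barrel, within about 1 mm by the top camera. The tip went through to about 15 mm past the exit. I then drew it out, set it back at the tool pose recorded at the grasp (within about 1 mm), released it and moved the arm clear.

**Last checks:**
- **Plug:** The barrel is empty and the plug stands upright in the tray by its near wall, its top face about 41 mm above the worktop. That is what a 30 mm plug standing on the tray floor should give.
- **Rod position:** In the side view, both rod ends are within about 1 pixel (about 2 mm) of where they started. The tip points the same way as at the start, and the sleeve sits between the notches. In the top view the tail end is within about 1.5 mm of its start.
- **Robot:** The gripper is open and touching nothing, and the arm is nearly still.

**What disagreed:**
- The centre of the blue sleeve in the last top picture had shifted about 3 pixels. The count of blue pixels also changed, so I put this down to lighting.
- The top-camera axis angle read 0.106 rad against 0.092 at the start. The arm hid the front half of the rod in that picture, and the difference is well inside the 0.08 rad limit.
- The top and side cameras differed by about 2 mm in x. I corrected for this using the measured tool position while holding the rod.

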